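Set the teat track's top guide with a gap blade

TASK

Set the top guide of the teat feed track to the red-handled 6 mm gap blade: take the blade from its rack, slide it flat and well in under both green guide rails, and let go of it there while you bring the guide lightly down until the blade is nipped and the guide stays on it by itself. Then draw the blade back out, feeling it drag under the rails and leaving the guide as set, and lay it back flat in its own place in the rack, handle the same way round as before, with its tail notch over the locating pin. Leave the blue-handled blade, the warmer's switch and everything else on the shelf as they are.

Things in the scene. Friction and masses are not known exactly. Their poses are not given: they have to be found in the camera images.
- blade6_grip (a point): centre of the red grip of the loose 6 mm gap blade (0.14 kg, 160 mm long). x runs along it from tail to tip, y across, z up. Grip 50 long (x -25..25), 20 wide, 18 tall; its underside is flush with the blade's, 9 below this point. The steel blade runs x 25..115, 48 wide, 6 thick; a tang 24 wide, 6 thick runs x -45..-25. Take it across the grip (along y) from above
- blade6_tip (a point): middle of the 6 mm blade's tip edge, 115 mm ahead of the grip centre, half-way up the blade's thickness (3 above its underside)
- blade6_notch (a point): point in the 6 mm blade's tail notch where the pin should stand: 37 mm behind the grip centre, 3 above the blade's underside. The notch is an open U in the tang's tail end, 10 wide and 14 deep (x -45..-31 from the grip centre); this point is 6 from its bottom and 8 from its mouth
- blade4_grip (a point): centre of the blue grip of the other gap blade (same shape, blade and tang 4 mm thick); lies in the other berth of the rack; leave alone
- rack: fixed wooden blade rack 190 x 190 mm, 15 thick; origin under its centre, x along the blades from tail to tip, y to the left. Two berths, at y +45 and -45, each with a locating pin and two low strips (x 10..80, 6 high, 58 apart inside) beside the blade; end strip 9 high at x 89. Which blade lies in which berth varies; its grip centre lies about 37 ahead of the pin
- pin_left (a point): foot of the left berth's locating pin (steel, 6 mm diameter, 14 tall) on the rack's upper face, 15 above the table; at x -70, y +45 in the rack's frame; axes as the rack's
- pin_right (a point): foot of the right berth's locating pin, likewise; at x -70, y -45 in the rack's frame
- track: fixed aluminium teat track; origin on the table below the middle of the guide rails' front edge; x along the track, away from its loading apron, y to the left. Bed 110 wide, x -120..150, upper face 40 above the table. Fences 8 high, 62 apart inside, from x 0 on, flaring outward before it from x -22. Posts 10 mm thick, 120 above the table, at x 30, y +-45. A teat stands at x 118; chute beyond x 150
- track_mouth (a point): point on the bed's upper face at the middle of the front edge of the guide rails, axes as the track's. The blade is well in when its tip is 40 to 65 mm beyond this point; the apron before it is 120 mm long, flat and clear
- top_guide (a joint): setting in m of the top guide: the gap it leaves between the bed and its two green rails hanging free (0..0.022, larger is higher; starts 0.012..0.019). 0.2 kg; stiff on its posts (4 N friction), it stays where left: 2 N moves it down, 6 N up. The rails are sprung (6 N/mm together, 4 mm travel): on the blade the push rises; stop it at 6 to 20 N. Over 45 N is forcing it
- guide_cap (a point): centre of the flat top of the guide's black press cap (32 mm diameter), 30 mm beyond the mouth along the track, 72 above the underside of the free rails, so 112 mm + top_guide above the table; pressed down from above. It stands on the bridge that carries the two rails (each 60 long, x 0..60 of the track, 6 thick, y 15..29 mm on its side). Set on the 6 mm blade, the guide reads 0.005 to 0.006
- warmer_switch (a joint): toggle switch on the front of the turquoise bottle warmer (156 mm diameter, 135 tall, at the right end of the shelf), rad, 0 = off (toggle down); leave it
- bottle_mid (a point): middle of the empty polypropylene bottle, 60 mm diameter, 167 tall, this point 65 above its foot; loose bystander
- cup_mid (a point): middle of the clear acrylic cup, 72 mm diameter, 85 tall; loose bystander
- sieve_mid (a point): middle of the small steel sieve's bowl, 85 mm diameter, 34 tall, handle 100 long along its x; loose bystander
- teat_mid (a point): middle of a loose silicone teat standing on its 56 mm flange, 41 tall; loose bystander
Not all that is in view belongs to the job. What is shaped like the part that bears blade6_grip but pink or purple is not meant.

How it is judged:
By the outcome, as a careful person would: the job done as asked, in the order asked, and still so for the second after the job is handed in, with the robot touching nothing.
It also fails if it takes over 67 s, if anything falls off the work surface, if the arm or the gripper's body presses on something with over 40 N, if the wrist force passes 120 N, or if a joint passes its speed limit or range.

ROBOT

A 6-joint arm with a two-finger parallel gripper is mounted at the origin on the work surface. World frame = base frame: x ahead of the robot, y to its left, z up, the work surface at z = 0. Lengths are in m, angles in rad, forces in N, time in s.
With the tool pointing down it reaches from about 0.35 to 0.775 m from the base axis. Payload 7.3 kg.
Tool frame: the origin (TCP) lies on the centre line of the jaws, within the pads' length; the fingertips stand tip_reach ahead of it and the grasp point (between the pads) lies 6 mm ahead of it (tip_reach is the distance from the TCP to the fingertips, in m); x points along the fingers, y is the direction in which the jaws open and shut, and the axes are right-handed (so a half turn about x gives the same grasp; the last joint's range is limited). The gripper opens to 92 mm and grips with 3 to 60 N. Pads are 19 mm wide; open, the fingers measure 130 mm over their backs; the gripper's body (75 mm by 190 mm) begins 47 mm behind the grasp point.
Start: joints at [-1.262, 0.342, 1.524, -0, 1.275, -0.146], TCP at [0.231, -0.472, 0.252] pointing down, gripper open.
Joint ranges: [-2.53, 2.53], [-0.77, 2.02], [0.04, 2.7], [-1, 4.14], [0.28, 2.66], [-3.11, 3.11]. Speed limits (rad/s): [2.57, 2.57, 3.14, 3.14, 3.14, 3.14].

INTERFACE

Orientations are given as [roll, pitch, yaw] about the fixed x, y, z axes, in that order (R = Rz(yaw) Ry(pitch) Rx(roll)).
In Python, from cell import observe, read_camera, get_calibration, hand_in, tip_reach gives the robot as it stands. The module is installed in compiled form; this text tells all that it offers.
- The arm moves only by the shell command python3 -m crank 'ROWS' [FORCE]. ROWS is JSON, a list of rows, each an object of numbers: "fingers": the opening, from -1 (shut) to 1 (fully open); "tx", "ty", "tz": the shift along the tool's x, y, z in units of 40 mm (1.0 is 40 mm); "roll": the turn about the tool's x in units of 10 degrees (1.0 is 10 degrees). In form: [{"fingers": .., "tx": .., "ty": .., "tz": .., "roll": ..}, ...]. A call has exactly 8 rows; each row is the pose to reach, as a shift and turn from the pose commanded when the call began, along the tool's axes at that moment; what a row does not reach only later rows make up. A row lasts 1/8 s, in which the tool goes at most 62.5 mm and 10.7 degrees, less where a joint would pass 70% of its speed; a pose out of reach is approached as far as the arm can. A call with a gripper value outside its range is refused whole. The fingers move at their own pace and stop on an object; FORCE is the grip in N (left out, the last holds). Time passes only in rows, so rows that repeat a pose let the fingers close, or fill a call up. It gives the time, the measured TCP pose, the force and the opening at its end, in the units of the state.
- observe(): the state, without advancing time (a new reading comes with each control period).
- read_camera(name): name is "side" or "top" or "wrist"; returns (picture, depth): 400x640x3 uint8, red, green, blue; 400x640 float32, m along the optical axis (not along the pixel's ray), 0 where there is no reading.
- get_calibration(name): a dict with "vertical_fov" (degrees; the focal length in pixels is half the picture's height over the tangent of half this angle, whatever the lens; pixels are square), "cx", "cy" (the principal point, pixels), "pose" (4x4, takes a point from camera to world coordinates); the wrist camera has in their place "T_tool_cam" (4x4, takes a point from camera to tool coordinates, whose origin is the TCP and whose axes are the tool frame's). Camera axes: x right, y down, z forward; pixel columns grow to the right and rows downward; lengths in m; the calibration is good to about 2 mm. A picture is of the moment at which its call begins: read the wrist's pose just before it. get_calibration takes no time and is no camera call.
- hand_in(): hands the job in, once; it reports no verdict.
The state is a dict: "time": time; "qpos": joint angles; "qvel": joint speeds; "joint_efforts": joint torques, N m; "tool_pos": TCP position; "tool_rot": TCP orientation; "contact_force": force on the tool from outside, world axes, zero at the start; "torque": the same for the moment, N m; "opening": finger opening in m.
Only numpy, scipy, OpenCV 4.12 (cv2) and the standard library are available. Lean on these libraries where they do the work, as an engineer would, in place of code of your own. Each camera call takes 0.05 s, during which the arm holds its last target. There are 200 camera calls.

## Working session

There is one attempt and no reset: what is moved stays moved. The work goes in short steps, Python scripts to look and compute and a shell command to move; the robot and the scene stay as the last step left them, time stands still between calls to the robot, and variables do not carry over. Pictures are saved under pics/ and viewed, about 8 in all and at most 12, crops included, and the job is handed in when it is done.

```bash
mkdir -p pics
cat > h.py <<'E'
import numpy as np, cv2
from cell import *
from scipy.spatial.transform import Rotation as R
def T():
    s=observe(); M=np.eye(4); M[:3,:3]=R.from_euler('xyz',s['tool_rot']).as_matrix(); M[:3,3]=s['tool_pos']; return M
def cam(n):
    M=T(); p,d=read_camera(n); c=get_calibration(n)
    P=np.array(c['pose']) if 'pose' in c else M@np.array(c['T_tool_cam'])
    f=p.shape[0]/2/np.tan(np.radians(c['vertical_fov'])/2)
    return p,d,(f,c['cx'],c['cy'],P)
def ray(k,u,v,z):
    f,cx,cy,P=k; d=P[:3,:3]@np.array([(u-cx)/f,(v-cy)/f,1]); o=P[:3,3]; return o+d*(z-o[2])/d[2]
def cloud(d,k):
    f,cx,cy,P=k; v,u=np.mgrid[:d.shape[0],:d.shape[1]]
    c=np.stack([(u-cx)/f*d,(v-cy)/f*d,d],-1); return c@P[:3,:3].T+P[:3,3]
def proj(k,p):
    f,cx,cy,P=k; c=P[:3,:3].T@(np.array(p)-P[:3,3]); return f*c[0]/c[2]+cx,f*c[1]/c[2]+cy
def save(n,p): cv2.imwrite('pics/'+n+'.png',p[...,::-1])
E
python3 - <<'E'
from h import *
s=observe(); print(s, tip_reach if not callable(tip_reach) else tip_reach())
ps=[]
for n in ('top','side'):
    p,d,k=cam(n); np.savez(n,p=p,d=d,f=k[0],cx=k[1],cy=k[2],P=k[3]); save(n,p); print(n,k)
E
```

```text
{'time': 0.0, 'qpos': array([-1.26199139e+00,  3.42713713e-01,  1.52504245e+00, -1.43971185e-05,
        1.27543451e+00, -1.45994419e-01]), 'qvel': array([ 2.26068789e-04, -2.93449048e-04, -9.78488755e-04,  3.23221107e-06,
       -5.53109290e-04, -7.48443374e-04]), 'joint_efforts': array([-9.92685818e-04, -4.31240129e+01, -2.44218224e+01,  7.17190979e-02,
        5.59310918e-02, -1.74656311e-04]), 'tool_pos': array([ 0.23052168, -0.47124671,  0.25104075]), 'tool_rot': array([-1.70817595,  1.56919825,  1.88822027]), 'contact_force': array([ 0.36519154, -0.03173467, -0.63739157]), 'torque': array([ 0.01596835, -0.00698181, -0.01471094]), 'opening': 0.09142932070446419} 0.025
top (np.float64(427.96748527383966), 317.15377938061334, 195.5000539603569, array([[-0.02121247, -0.99663027,  0.07923469,  0.39743163],
       [-0.99967265,  0.02000966, -0.01594372, -0.07630506],
       [ 0.01430453, -0.07954695, -0.99672848,  1.5332729 ],
       [ 0.        ,  0.        ,  0.        ,  1.        ]]))
side (np.float64(380.6765348274741), 314.032351542998, 203.99964482508472, array([[-0.97859398, -0.11935117,  0.16765777,  0.3411635 ],
       [-0.20485503,  0.64291352, -0.73803565,  0.71588679],
       [-0.01970403, -0.75658278, -0.65360098,  0.81913688],
       [ 0.        ,  0.        ,  0.        ,  1.        ]]))
```

View pics/top.png

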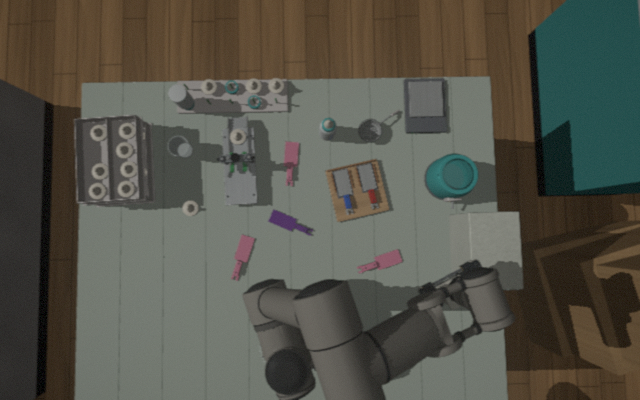

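View pics/side.png

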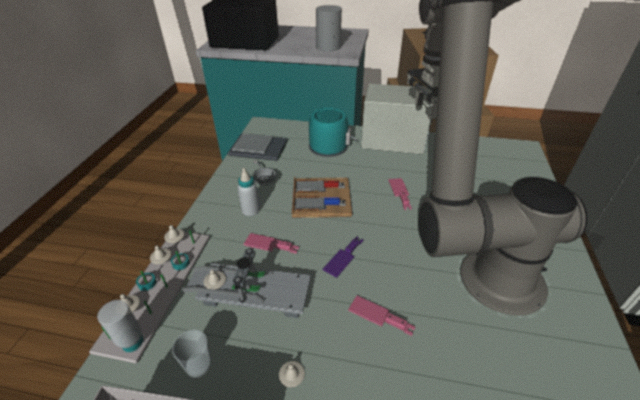

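The top view shows the rack at (357,190), the red grip at (374,197) in its right berth, and the track with its apron at (240,190) and green rails at about (240,167). In both, the tips point away from the robot. The side view agrees.

Run:
```python
from h import *
print(np.array(get_calibration('wrist')['T_tool_cam']).round(3).tolist(), get_calibration('wrist')['vertical_fov'])
print(T().round(3).tolist())
for n in ('top','side'):
    z=np.load(n+'.npz'); p,d=z['p'],z['d']; k=(float(z['f']),float(z['cx']),float(z['cy']),z['P']); X=cloud(d,k)
    hsv=cv2.cvtColor(p,cv2.COLOR_RGB2HSV); H,S,V=[hsv[...,i].astype(int) for i in range(3)]
    M={'red':((H<6)|(H>174))&(S>150)&(V>60),'blue':(H>100)&(H<125)&(S>130)&(V>60),'green':(H>50)&(H<80)&(S>120)&(V>40),'wood':(H>8)&(H<22)&(S>80)&(X[...,2]>0.004)&(X[...,2]<.04)}
    for m,mm in M.items():
        c,l,st,ce=cv2.connectedComponentsWithStats(mm.astype('uint8'))
        for i in range(1,c):
            if st[i,4]>=12:
                q=X[l==i]; q=q[np.isfinite(q).all(1)]
                md=np.median(q,0)
                if abs(md[1])<.6 and .2<md[0]<.9: print(n,m,ce[i].round(1),st[i],md.round(3),cv2.minAreaRect((q[:,:2]*1000).astype('float32')) if m=='wood' else '')
```

```text
[[-0.001, -0.28, 0.96, -0.132], [1.0, 0.0, 0.002, -0.001], [-0.001, 0.96, 0.28, -0.075], [0.0, 0.0, 0.0, 1.0]] 70.19398602997767
[[-0.0, 0.439, -0.898, 0.231], [0.001, -0.898, -0.439, -0.471], [-1.0, -0.001, -0.0, 0.251], [0.0, 0.0, 0.0, 1.0]]
top red [371.7 195.6] [369 190   6  13  43] [ 0.511 -0.293  0.032] 
top blue [347.1 201.1] [344 195   7  13  48] [ 0.495 -0.205  0.033] 
top wood [357.8 193.7] [ 326  160   63   61 1454] [ 0.51  -0.244  0.015] ((535.3787841796875, -243.37338256835938), (186.07969665527344, 187.44667053222656), 11.893350601196289)
side red [331.1 183.6] [325 181  13   6  74] [ 0.508 -0.287  0.032] 
side blue [331.3 200.8] [324 198  16   7  84] [ 0.493 -0.199  0.032] 
side green [260.  273.8] [257 272   7   4  17] [0.613 0.151 0.065] 
side green [253.5 288.2] [249 286  10   5  36] [0.616 0.197 0.064] 
side wood [324. 200.] [ 292  178   60   39 1151] [ 0.511 -0.217  0.018] ((532.6459350585938, -238.66387939453125), (186.83432006835938, 189.10845947265625), 11.507211685180664)
```

```bash
python3 -m crank '[{"fingers":1,"tx":0.2,"ty":-0.2,"tz":-1.4,"roll":0.3},{"fingers":1,"tx":0.4,"ty":-0.4,"tz":-2.8,"roll":0.6},{"fingers":1,"tx":0.6,"ty":-0.6,"tz":-4.2,"roll":0.9},{"fingers":1,"tx":0.8,"ty":-0.8,"tz":-5.6,"roll":1.2},{"fingers":1,"tx":1,"ty":-1,"tz":-7,"roll":1.44},{"fingers":1,"tx":1.28,"ty":-1.23,"tz":-8.4,"roll":1.44},{"fingers":1,"tx":1.28,"ty":-1.23,"tz":-8.92,"roll":1.44},{"fingers":1,"tx":1.28,"ty":-1.23,"tz":-8.92,"roll":1.44}]' 20
cat > w.py <<'E'
from h import *
import sys
p,d,k=cam('wrist'); n=sys.argv[1]; save(n,p); np.savez(n,p=p,d=d,f=k[0],cx=k[1],cy=k[2],P=k[3])
print(observe()['time'],T().round(4).tolist(),observe()['contact_force'].round(2))
E
python3 w.py w1
```

```text
time: 1.1
tool_pos: [0.5301, -0.2702, 0.2001]
tool_rot: [-0.116, 1.57, -3.052]
contact_force: [-0.3, -0.9, 0.6]
opening: 0.0921
1.15 [[-0.0008, 0.2027, -0.9792, 0.5292], [-0.0003, -0.9793, -0.2027, -0.2711], [-1.0, 0.0001, 0.0008, 0.2004], [0.0, 0.0, 0.0, 1.0]] [-0.53 -0.6  -0.57]
```

View pics/w1.png

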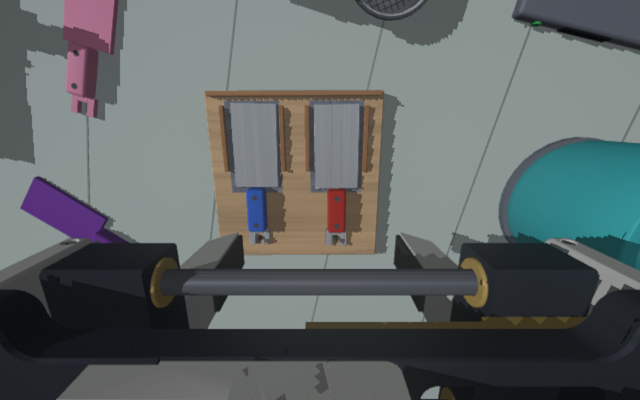

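The wrist view shows the rack squarely, the red grip at (336,210) with its notch and pin at (336,238), and the blue one at (257,208).

```bash
cat > m.py <<'E'
from h import *
def ld(n):
    z=np.load(n+'.npz'); return z['p'],z['d'],(float(z['f']),float(z['cx']),float(z['cy']),z['P'])
def redrect(p,k,z,col='red'):
    hsv=cv2.cvtColor(p,cv2.COLOR_RGB2HSV); H,S,V=[hsv[...,i].astype(int) for i in range(3)]
    m=(((H<6)|(H>174))&(S>170)&(V>70)) if col=='red' else ((H>100)&(H<125)&(S>150)&(V>70))
    c,l,st,ce=cv2.connectedComponentsWithStats(m.astype('uint8')); i=1+np.argmax(st[1:,4])
    v,u=np.nonzero(l==i); q=np.array([ray(k,a,b,z)[:2] for a,b in zip(u,v)])*1000
    r=cv2.minAreaRect(q.astype('float32')); b=cv2.boxPoints(r); e=b[1]-b[0],b[2]-b[1]; e=max(e,key=np.linalg.norm)
    a=np.degrees(np.arctan2(e[1],e[0])); a=(a+90)%180-90
    return np.array(r[0]).round(1),np.array(r[1]).round(1),round(a,2),st[i]
E
python3 - <<'E'
from m import *
p,d,k=ld('w1'); X=cloud(d,k)
for c in ('red','blue'): print(c,redrect(p,k,.033,c))
hsv=cv2.cvtColor(p,cv2.COLOR_RGB2HSV); H,S,V=[hsv[...,i].astype(int) for i in range(3)]
m=(X[...,2]>.010)&(X[...,2]<.045); m[262:]=0; m[:80]=0;m[:,:195]=0;m[:,395:]=0
q=X[m][:,:2]*1000; print('rack',cv2.minAreaRect(q.astype('float32')))
# heights
for u,v in((336,210),(336,150),(300,215),(300,300)): print(u,v,X[v,u].round(4))
# blade: z .0185-.0235 around red berth
o=cv2.resize(p[180:262,200:400],None,fx=4,fy=4,interpolation=cv2.INTER_CUBIC)
save('w1c',o)
E
```

```text
red (array([ 511.8, -293. ]), array([47.7, 16.9]), np.float32(12.36), array([328, 190,  16,  42, 580], dtype=int32))
blue (array([ 495.2, -205.7]), array([48.8, 17.1]), np.float32(10.85), array([247, 188,  17,  43, 608], dtype=int32))
rack ((533.7360229492188, -242.3658447265625), (189.69522094726562, 190.39657592773438), 12.026247024536133)
336 210 [ 0.5126 -0.2933  0.032 ]
336 150 [ 0.5756 -0.2798  0.0192]
300 215 [ 0.4926 -0.2554  0.0145]
300 300 [ 0.3668 -0.2783 -0.0023]
```

View pics/w1c.png

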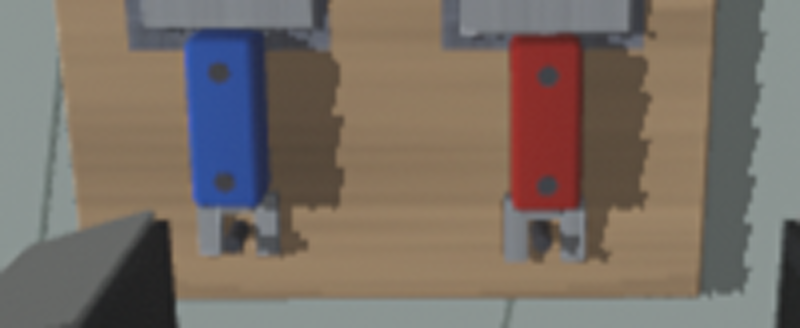

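```bash
python3 -m crank '[{"fingers":0,"tx":0.6,"ty":0.24,"tz":0.3,"roll":-0.03},{"fingers":0,"tx":1.4,"ty":0.475,"tz":0.57,"roll":-0.03},{"fingers":0,"tx":2.4,"ty":0.475,"tz":0.57,"roll":-0.03},{"fingers":0,"tx":3.2,"ty":0.475,"tz":0.57,"roll":-0.03},{"fingers":0,"tx":3.7,"ty":0.475,"tz":0.57,"roll":-0.03},{"fingers":0,"tx":3.94,"ty":0.475,"tz":0.57,"roll":-0.03},{"fingers":0,"tx":3.94,"ty":0.475,"tz":0.57,"roll":-0.03},{"fingers":0,"tx":3.94,"ty":0.475,"tz":0.57,"roll":-0.03}]' 25
python3 - <<'E'
from m import *
p,d,k=cam('wrist'); save('w2',p); np.savez('w2',p=p,d=d,f=k[0],cx=k[1],cy=k[2],P=k[3])
print(T().round(4).tolist()); print(redrect(p,k,.033))
E
```

```text
time: 2.15
tool_pos: [0.5114, -0.2947, 0.0441]
tool_rot: [2.231, 1.569, -0.703]
contact_force: [0.8, -0.3, -0.3]
opening: 0.046
[[0.0016, 0.2069, -0.9784, 0.5114], [-0.0014, -0.9784, -0.2069, -0.2946], [-1.0, 0.0017, -0.0013, 0.0441], [0.0, 0.0, 0.0, 1.0]]
(array([ 527. , -290.4]), array([16.7, 19.7]), np.float32(-86.98), array([301, 215,  33,  34, 675], dtype=int32))
```

```bash
python3 -m crank '[{"fingers":-1,"tx":0},{"fingers":-1,"tx":0},{"fingers":-1,"tx":0},{"fingers":-1,"tx":0},{"fingers":-1,"tx":0},{"fingers":-1,"tx":0},{"fingers":-1,"tx":-0.25},{"fingers":-1,"tx":-0.6}]' 25
python3 - <<'E'
from m import *
z=np.load('top.npz'); p,d=z['p'],z['d']; k=(float(z['f']),float(z['cx']),float(z['cy']),z['P']); X=cloud(d,k)*1000
m=(abs(X[...,2]-40)<8)&(X[...,0]>400)&(X[...,0]<720)&(X[...,1]>60)&(X[...,1]<280)
c,l,st,ce=cv2.connectedComponentsWithStats(m.astype('uint8')); i=1+np.argmax(st[1:,4])
print(st[i],cv2.minAreaRect(X[l==i][:,:2].astype('float32')))
E
```

```text
[ 224  159   34   46 1226] ((570.4239501953125, 168.62545776367188), (155.64974975585938, 111.1055679321289), 2.3691835403442383)invalid input at $[0]: expected keys fingers, tx, ty, tz, roll
```

```bash
python3 -m crank '[{"fingers":-1,"tx":0,"ty":0,"tz":0,"roll":0},{"fingers":-1,"tx":0,"ty":0,"tz":0,"roll":0},{"fingers":-1,"tx":0,"ty":0,"tz":0,"roll":0},{"fingers":-1,"tx":0,"ty":0,"tz":0,"roll":0},{"fingers":-1,"tx":0,"ty":0,"tz":0,"roll":0},{"fingers":-1,"tx":0,"ty":0,"tz":0,"roll":0},{"fingers":-1,"tx":-0.2,"ty":0,"tz":0,"roll":0},{"fingers":-1,"tx":-0.5,"ty":0,"tz":0,"roll":0}]' 25
```

```text
time: 3.2
tool_pos: [0.5108, -0.2937, 0.0631]
tool_rot: [-0.808, 1.57, 2.542]
contact_force: [0.3, 0.2, -1.4]
opening: 0.0196
```

```bash
python3 -m crank '[{"fingers":-1,"tx":-1.3,"ty":0,"tz":0,"roll":0},{"fingers":-1,"tx":-2.7,"ty":-0.3,"tz":0,"roll":0},{"fingers":-1,"tx":-3.8,"ty":-1.2,"tz":-0.1,"roll":0},{"fingers":-1,"tx":-4.44,"ty":-2.6,"tz":-0.3,"roll":0.1},{"fingers":-1,"tx":-4.44,"ty":-4,"tz":-0.5,"roll":0.3},{"fingers":-1,"tx":-4.44,"ty":-5.4,"tz":-0.7,"roll":0.5},{"fingers":-1,"tx":-4.44,"ty":-6.7,"tz":-0.9,"roll":0.75},{"fingers":-1,"tx":-4.44,"ty":-7.77,"tz":-1.09,"roll":0.96}]' 25
python3 -m crank '[{"fingers":-1,"tx":0,"ty":0,"tz":0,"roll":0},{"fingers":-1,"tx":0,"ty":0,"tz":0,"roll":0},{"fingers":-1,"tx":0,"ty":0,"tz":0,"roll":0},{"fingers":-1,"tx":0,"ty":0,"tz":0,"roll":0},{"fingers":-1,"tx":0,"ty":0,"tz":0,"roll":0},{"fingers":-1,"tx":0,"ty":0,"tz":0,"roll":0},{"fingers":-1,"tx":0,"ty":0,"tz":0,"roll":0},{"fingers":-1,"tx":0,"ty":0,"tz":0,"roll":0}]' 25
python3 w.py w3
```

```text
time: 4.2
tool_pos: [0.4888, 0.0211, 0.2414]
tool_rot: [3.052, 1.57, -0.049]
contact_force: [0.7, -0.4, -1.6]
opening: 0.0198
time: 5.2
tool_pos: [0.4893, 0.0192, 0.2405]
tool_rot: [1.979, 1.571, -1.122]
contact_force: [-0.7, 0.8, -1.5]
opening: 0.0198
5.25 [[0.0, 0.0412, -0.9992, 0.4893], [-0.0001, -0.9992, -0.0412, 0.0192], [-1.0, 0.0001, -0.0, 0.2405], [0.0, 0.0, 0.0, 1.0]] [-0.46 -0.11 -0.9 ]
```

View pics/w3.png

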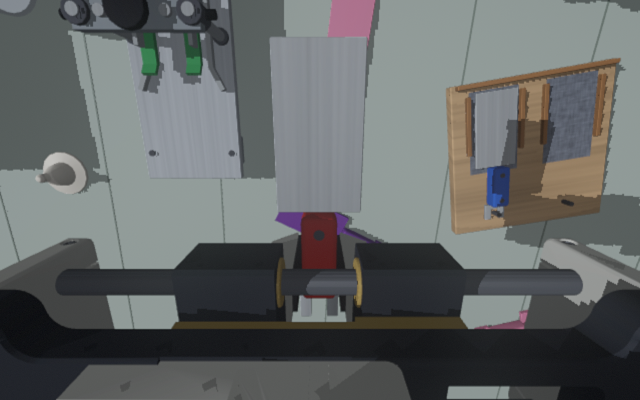

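The blade is held straight (u 271–366, tip at row 37). The apron is at upper left, its front edge at row 178 (u 150–240), and the green rail fronts are at (150,72) and (194,72).

Run:
```python
from m import *
p,d,k=ld('w3'); X=cloud(d,k)*1000
bed=(abs(X[...,2]-40)<5); bed[:40]=0; bed[185:]=0; bed[:,:130]=0; bed[:,250:]=0
c,l,st,ce=cv2.connectedComponentsWithStats(bed.astype('uint8')); i=1+np.argmax(st[1:,4]); b=l==i
print('bed z',np.median(X[b][:,2]), st[i])
# side edges of apron rows 90..172 (left & right), front edge
def fit(pts):
    q=np.array([ray(k,u,v,.040)[:2]*1000 for u,v in pts]); vx,vy,x,y=cv2.fitLine(q.astype('float32'),cv2.DIST_HUBER,0,.01,.01).ravel(); return np.array([x,y]),np.array([vx,vy])
g=cv2.cvtColor(p,cv2.COLOR_RGB2GRAY)
L,Rr=[],[]
for v in range(100,172):
    u=np.nonzero(b[v])[0]; L.append((u.min()-.5,v)); Rr.append((u.max()+.5,v))
F=[(u,np.nonzero(b[:,u])[0].max()+.5) for u in range(156,236)]
for n,s in(('L',L),('R',Rr),('F',F)):
    o,v=fit(s); print(n,o.round(1),np.degrees(np.arctan2(v[1],v[0])).round(2), s[0],s[-1])
hsv=cv2.cvtColor(p,cv2.COLOR_RGB2HSV); H,S,V=[hsv[...,i].astype(int) for i in range(3)]
gm=(H>50)&(H<80)&(S>120)&(V>40); gm[200:]=0
c,l,st,ce=cv2.connectedComponentsWithStats(gm.astype('uint8'))
for i in range(1,c):
    if st[i,4]>60:
        q=X[l==i]; q=q[d[l==i]>0]; print('green',st[i],q.min(0).round(1),q.max(0).round(1),np.percentile(q,[5,50,95],axis=0).round(1).tolist())
# held blade
bl=(X[...,2]>190)&(X[...,2]<235); bl[205:]=0;bl[:,:255]=0;bl[:,385:]=0
q=X[bl]; A=np.c_[q[:,:2]-q[:,:2].mean(0),np.ones(len(q))]; s=np.linalg.lstsq(A,q[:,2],rcond=None)[0]
print('blade',cv2.minAreaRect(q[:,:2].astype('float32')),s,np.percentile(q[:,2],[5,50,95]))
```

```text
bed z 39.17699089558863 [  130    40   112   139 12104]
L [544.3 223. ] 2.33 (np.float64(135.5), 100) (np.float64(147.5), 171)
R [542.  112.4] 2.16 (np.float64(236.5), 100) (np.float64(241.5), 171)
F [490.1 171.6] -87.6 (156, np.float64(178.5)) (235, np.float64(178.5))
green [141  33  17  41 504] [600.7 185.5  56.5] [637.4 200.1  67.6] [[602.1, 187.0, 59.8], [618.0, 191.9, 61.5], [635.5, 198.5, 65.7]]
green [185  34  17  40 412] [602.5 141.9  57.7] [639.2 156.2  67.4] [[603.7, 142.9, 59.9], [616.2, 149.5, 61.6], [633.4, 155.5, 65.9]]
blade ((559.866943359375, 22.64700698852539), (85.623046875, 48.23317337036133), 2.4359261989593506) [-7.28077032e-04 -9.52531053e-04  2.17540220e+02] [216.47359581 217.53897496 218.62340298]
```

```bash
python3 -m crank '[{"fingers":-1,"tx":0,"ty":-1.2,"tz":0.1,"roll":0},{"fingers":-1,"tx":0,"ty":-2.4,"tz":0.2,"roll":0},{"fingers":-1,"tx":0.3,"ty":-3.4,"tz":0.33,"roll":0},{"fingers":-1,"tx":1.4,"ty":-3.64,"tz":0.33,"roll":0},{"fingers":-1,"tx":2.6,"ty":-3.64,"tz":0.33,"roll":0},{"fingers":-1,"tx":3.6,"ty":-3.64,"tz":0.33,"roll":0},{"fingers":-1,"tx":4.24,"ty":-3.64,"tz":0.33,"roll":0},{"fingers":-1,"tx":4.24,"ty":-3.64,"tz":0.33,"roll":0}]' 25
python3 w.py w4
python3 - <<'E'
from m import *
p,d,k=ld('w3'); X=cloud(d,k)*1000
for u in (150,194):
    print([(v,X[v,u].round(0).tolist()) for v in range(34,82,4)])
E
```

```text
time: 6.25
tool_pos: [0.4694, 0.164, 0.0696]
tool_rot: [0.166, 1.568, -2.935]
contact_force: [0.9, 0.1, -1.7]
opening: 0.0198
6.3 [[-0.0011, 0.0413, -0.9991, 0.4701], [-0.0003, -0.9991, -0.0413, 0.1641], [-1.0, 0.0003, 0.0011, 0.0708], [0.0, 0.0, 0.0, 1.0]] [-0.27 -0.57 -0.43]
[(34, [637.0, 189.0, 62.0]), (38, [633.0, 189.0, 63.0]), (42, [630.0, 190.0, 61.0]), (46, [626.0, 191.0, 60.0]), (50, [622.0, 191.0, 63.0]), (54, [619.0, 192.0, 61.0]), (58, [615.0, 191.0, 63.0]), (62, [612.0, 192.0, 62.0]), (66, [608.0, 191.0, 64.0]), (70, [604.0, 191.0, 65.0]), (74, [600.0, 192.0, 66.0]), (78, [599.0, 207.0, 39.0])]
[(34, [637.0, 145.0, 66.0]), (38, [633.0, 144.0, 69.0]), (42, [630.0, 144.0, 69.0]), (46, [626.0, 144.0, 69.0]), (50, [624.0, 148.0, 61.0]), (54, [621.0, 148.0, 62.0]), (58, [617.0, 149.0, 61.0]), (62, [613.0, 149.0, 61.0]), (66, [610.0, 149.0, 62.0]), (70, [606.0, 148.0, 65.0]), (74, [602.0, 148.0, 66.0]), (78, [601.0, 159.0, 39.0])]
```

View pics/w4.png

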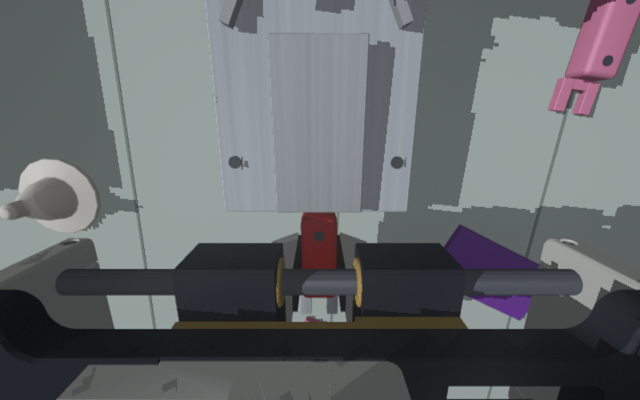

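The blade lies centred over the apron (apron u 220–413, blade 271–367). The rails flare up before x ≈ 0.610, which confirms the mouth position.

```bash
python3 -m crank '[{"fingers":-1,"tx":0,"ty":0,"tz":-0.3,"roll":0},{"fingers":-1,"tx":0,"ty":0,"tz":-0.6,"roll":0},{"fingers":-1,"tx":0,"ty":0,"tz":-0.9,"roll":0},{"fingers":-1,"tx":0,"ty":0,"tz":-1.2,"roll":0},{"fingers":-1,"tx":0,"ty":0,"tz":-1.5,"roll":0},{"fingers":-1,"tx":0,"ty":0,"tz":-1.8,"roll":0},{"fingers":-1,"tx":0,"ty":0,"tz":-1.95,"roll":0},{"fingers":-1,"tx":0,"ty":0,"tz":-1.95,"roll":0}]' 25
python3 -m crank '[{"fingers":-1,"tx":0.01,"ty":0,"tz":0,"roll":0},{"fingers":-1,"tx":0.02,"ty":0,"tz":0,"roll":0},{"fingers":-1,"tx":0.03,"ty":0,"tz":0,"roll":0},{"fingers":-1,"tx":0.04,"ty":0,"tz":0,"roll":0},{"fingers":-1,"tx":0.045,"ty":0,"tz":0,"roll":0},{"fingers":-1,"tx":0.05,"ty":0,"tz":0,"roll":0},{"fingers":-1,"tx":0.05,"ty":0,"tz":0,"roll":0},{"fingers":-1,"tx":0.05,"ty":0,"tz":0,"roll":0}]' 25
```

```text
time: 7.3
tool_pos: [0.5483, 0.1673, 0.0707]
tool_rot: [0.433, 1.571, -2.667]
contact_force: [0.0, -0.5, -1.9]
opening: 0.0197
time: 8.3
tool_pos: [0.5481, 0.1673, 0.0691]
tool_rot: [2.644, 1.571, -0.457]
contact_force: [-1.4, 0.9, 3.0]
opening: 0.0195
```

```bash
python3 -m crank '[{"fingers":-0.3,"tx":0,"ty":0,"tz":0,"roll":0},{"fingers":-0.2,"tx":0,"ty":0,"tz":0,"roll":0},{"fingers":-0.1,"tx":0,"ty":0,"tz":0,"roll":0},{"fingers":-0.1,"tx":0,"ty":0,"tz":0,"roll":0},{"fingers":-0.1,"tx":-0.2,"ty":0,"tz":0,"roll":0},{"fingers":-0.1,"tx":-0.8,"ty":0,"tz":0,"roll":0},{"fingers":-0.1,"tx":-1.8,"ty":0,"tz":0,"roll":0},{"fingers":-0.1,"tx":-2.7,"ty":0,"tz":0,"roll":0}]' 25
python3 -m crank '[{"fingers":-1,"tx":0,"ty":0,"tz":0,"roll":0},{"fingers":-1,"tx":0,"ty":0,"tz":0,"roll":0},{"fingers":-1,"tx":0,"ty":0,"tz":0,"roll":0},{"fingers":-1,"tx":0,"ty":0,"tz":0,"roll":0},{"fingers":-1,"tx":0,"ty":0,"tz":0,"roll":0},{"fingers":-1,"tx":0,"ty":0,"tz":0,"roll":0},{"fingers":-1,"tx":0,"ty":0,"tz":0,"roll":0},{"fingers":-1,"tx":0,"ty":0,"tz":0,"roll":0}]' 25
python3 w.py w5
python3 - <<'E'
from m import *
p,d,k=ld('w5'); X=cloud(d,k)*1000
m=(X[...,2]>108)&(X[...,2]<138)&(X[...,0]>610)&(X[...,0]<700)&(abs(X[...,1]-171)<70)
c,l,st,ce=cv2.connectedComponentsWithStats(m.astype('uint8'))
for i in range(1,c):
    if st[i,4]>80: q=X[l==i]; print(st[i],np.percentile(q,[2,50,98],axis=0).round(1).tolist())
E
```

```text
time: 9.3
tool_pos: [0.5482, 0.1673, 0.1788]
tool_rot: [-3.083, 1.57, 0.1]
contact_force: [-0.4, -0.2, -0.5]
opening: 0.0413
time: 10.3
tool_pos: [0.5481, 0.1673, 0.1769]
tool_rot: [2.177, 1.571, -0.923]
contact_force: [0.3, -0.1, -0.4]
opening: 0.0006
10.35 [[0.0001, 0.0411, -0.9992, 0.5481], [-0.0001, -0.9992, -0.0411, 0.1673], [-1.0, 0.0001, -0.0001, 0.1769], [0.0, 0.0, 0.0, 1.0]] [0.7  0.62 0.17]
[ 221   60  192   57 7720] [[626.8, 120.2, 110.1], [640.2, 172.7, 117.0], [653.6, 225.4, 128.3]]
```

View pics/w5.png

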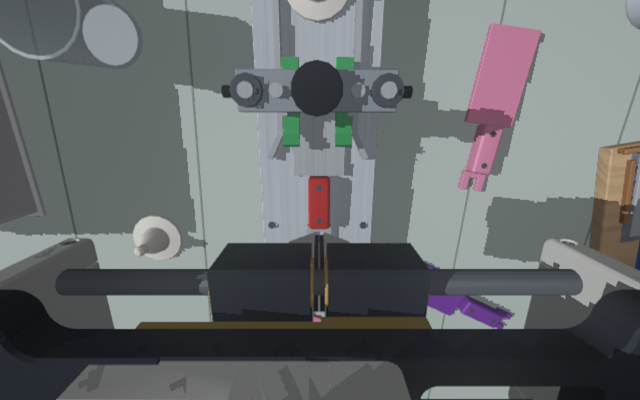

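The cap is at (317,88), the blade lies square under both rails, and its red grip is at (319,202).

```bash
python3 -m crank '[{"fingers":-1,"tx":0,"ty":0,"tz":-0.6,"roll":0},{"fingers":-1,"tx":0,"ty":-0.02,"tz":-1.4,"roll":0},{"fingers":-1,"tx":0,"ty":-0.02,"tz":-2.1,"roll":0},{"fingers":-1,"tx":0,"ty":-0.02,"tz":-2.3,"roll":0},{"fingers":-1,"tx":0.1,"ty":-0.02,"tz":-2.3,"roll":0},{"fingers":-1,"tx":0.3,"ty":-0.02,"tz":-2.3,"roll":0},{"fingers":-1,"tx":0.45,"ty":-0.02,"tz":-2.3,"roll":0},{"fingers":-1,"tx":0.5,"ty":-0.02,"tz":-2.3,"roll":0}]' 25
python3 - <<'E'
from m import *
p,d,k=ld('w5')
print(ray(k,317.5,88,.127),ray(k,319,202,.058))
for i in range(3): read_camera('wrist'); s=observe(); print(s['tool_pos'].round(4),s['contact_force'].round(2))
E
```

```text
time: 11.35
tool_pos: [0.6394, 0.1719, 0.1563]
tool_rot: [0.183, 1.57, -2.917]
contact_force: [-0.0, 0.5, 0.2]
opening: 0.0003
[0.64052381 0.17207293 0.127     ] [0.54981543 0.16717835 0.058     ]
[0.6395 0.1719 0.1563] [-0.18  0.46  0.68]
[0.6397 0.1719 0.1567] [0.66 0.53 0.04]
[0.6399 0.1719 0.157 ] [-0.95  0.13 -0.7 ]
```

```bash
python3 -m crank '[{"fingers":-1,"tx":0.04,"ty":0,"tz":0,"roll":0},{"fingers":-1,"tx":0.08,"ty":0,"tz":0,"roll":0},{"fingers":-1,"tx":0.12,"ty":0,"tz":0,"roll":0},{"fingers":-1,"tx":0.16,"ty":0,"tz":0,"roll":0},{"fingers":-1,"tx":0.19,"ty":0,"tz":0,"roll":0},{"fingers":-1,"tx":0.22,"ty":0,"tz":0,"roll":0},{"fingers":-1,"tx":0.25,"ty":0,"tz":0,"roll":0},{"fingers":-1,"tx":0.25,"ty":0,"tz":0,"roll":0}]' 25
cat > f.py <<'E'
from h import *
F=[];Z=[]
for i in range(6): read_camera('wrist'); s=observe(); F.append(s['contact_force']); Z.append(s['tool_pos'])
print(s['time'],np.mean(F,0).round(2),np.std(F,0).round(2),np.mean(Z,0).round(4))
E
python3 f.py
```

```text
time: 12.5
tool_pos: [0.64, 0.1719, 0.1467]
tool_rot: [1.766, 1.571, -1.335]
contact_force: [0.4, -0.3, 1.0]
opening: 0.0006
12.8 [ 0.35 -0.04  0.28] [0.48 0.24 0.46] [0.64   0.1719 0.1467]
```

```bash
python3 -m crank '[{"fingers":-1,"tx":0.01,"ty":0,"tz":0,"roll":0},{"fingers":-1,"tx":0.02,"ty":0,"tz":0,"roll":0},{"fingers":-1,"tx":0.03,"ty":0,"tz":0,"roll":0},{"fingers":-1,"tx":0.04,"ty":0,"tz":0,"roll":0},{"fingers":-1,"tx":0.05,"ty":0,"tz":0,"roll":0},{"fingers":-1,"tx":0.06,"ty":0,"tz":0,"roll":0},{"fingers":-1,"tx":0.07,"ty":0,"tz":0,"roll":0},{"fingers":-1,"tx":0.07,"ty":0,"tz":0,"roll":0}]' 25
python3 f.py
```

```text
time: 13.8
tool_pos: [0.6399, 0.1719, 0.144]
tool_rot: [0.581, 1.571, -2.52]
contact_force: [-0.9, 0.1, 1.3]
opening: 0.0002
14.1 [-0.61 -0.27  1.24] [0.43 0.38 0.54] [0.64   0.1719 0.144 ]
```

```bash
python3 -m crank '[{"fingers":-1,"tx":0.005,"ty":0,"tz":0,"roll":0},{"fingers":-1,"tx":0.01,"ty":0,"tz":0,"roll":0},{"fingers":-1,"tx":0.015,"ty":0,"tz":0,"roll":0},{"fingers":-1,"tx":0.02,"ty":0,"tz":0,"roll":0},{"fingers":-1,"tx":0.025,"ty":0,"tz":0,"roll":0},{"fingers":-1,"tx":0.025,"ty":0,"tz":0,"roll":0},{"fingers":-1,"tx":0.025,"ty":0,"tz":0,"roll":0},{"fingers":-1,"tx":0.025,"ty":0,"tz":0,"roll":0}]' 25
python3 f.py
```

```text
time: 15.1
tool_pos: [0.64, 0.1719, 0.1432]
tool_rot: [2.872, 1.57, -0.228]
contact_force: [-1.4, -0.7, 4.2]
opening: 0.0004
15.4 [-1.84 -0.41  4.38] [0.58 0.55 0.43] [0.64   0.1719 0.1432]
```

```bash
python3 -m crank '[{"fingers":-1,"tx":0.004,"ty":0,"tz":0,"roll":0},{"fingers":-1,"tx":0.008,"ty":0,"tz":0,"roll":0},{"fingers":-1,"tx":0.012,"ty":0,"tz":0,"roll":0},{"fingers":-1,"tx":0.016,"ty":0,"tz":0,"roll":0},{"fingers":-1,"tx":0.016,"ty":0,"tz":0,"roll":0},{"fingers":-1,"tx":0.016,"ty":0,"tz":0,"roll":0},{"fingers":-1,"tx":0.016,"ty":0,"tz":0,"roll":0},{"fingers":-1,"tx":0.016,"ty":0,"tz":0,"roll":0}]' 25
python3 f.py
```

```text
time: 16.4
tool_pos: [0.64, 0.1719, 0.1428]
tool_rot: [3.048, 1.57, -0.053]
contact_force: [-2.6, 0.2, 6.6]
opening: 0.0002
16.7 [-2.01 -0.5   6.24] [0.64 0.36 0.43] [0.6401 0.1719 0.1428]
```

```bash
python3 -m crank '[{"fingers":-1,"tx":0.005,"ty":0,"tz":0,"roll":0},{"fingers":-1,"tx":0.01,"ty":0,"tz":0,"roll":0},{"fingers":-1,"tx":0.013,"ty":0,"tz":0,"roll":0},{"fingers":-1,"tx":0.013,"ty":0,"tz":0,"roll":0},{"fingers":-1,"tx":0.013,"ty":0,"tz":0,"roll":0},{"fingers":-1,"tx":0.013,"ty":0,"tz":0,"roll":0},{"fingers":-1,"tx":0.013,"ty":0,"tz":0,"roll":0},{"fingers":-1,"tx":0.013,"ty":0,"tz":0,"roll":0}]' 25
python3 f.py
```

```text
time: 17.7
tool_pos: [0.6401, 0.1719, 0.1426]
tool_rot: [3.085, 1.57, -0.015]
contact_force: [-1.5, 0.3, 8.7]
opening: 0.0005
18.0 [-2.86 -0.26  7.46] [0.37 0.63 0.41] [0.6401 0.1719 0.1426]
```

```bash
python3 -m crank '[{"fingers":-1,"tx":-0.1,"ty":0,"tz":0,"roll":0},{"fingers":-1,"tx":-0.4,"ty":0,"tz":0,"roll":0},{"fingers":-1,"tx":-0.95,"ty":0,"tz":0,"roll":0},{"fingers":-1,"tx":-0.95,"ty":0,"tz":0.3,"roll":0},{"fingers":-0.1,"tx":-0.95,"ty":0.02,"tz":1.1,"roll":0},{"fingers":-0.1,"tx":-0.95,"ty":0.02,"tz":1.9,"roll":0},{"fingers":-0.1,"tx":-0.95,"ty":0.02,"tz":2.3,"roll":0},{"fingers":-0.1,"tx":-0.95,"ty":0.02,"tz":2.3,"roll":0}]' 25
python3 w.py w6
python3 - <<'E'
from m import *
p,d,k=ld('w6'); X=cloud(d,k)*1000
m=(X[...,2]>108)&(X[...,2]<138)&(X[...,0]>610)&(X[...,0]<700)&(abs(X[...,1]-171)<70)
print(redrect(p,k,.058))
for n in('w5','w6'):
    p,d,k=ld(n); X=cloud(d,k)*1000
    print(n,'cap z',np.median(X[82:95,308:326,2]),'bed z',np.median(X[205:230,280:300,2]),'bridge',np.median(X[84:96,264:280,2]))
E
```

```text
time: 19.0
tool_pos: [0.5477, 0.1674, 0.1807]
tool_rot: [3.09, 1.57, -0.011]
contact_force: [-0.9, 0.0, -0.1]
opening: 0.0357
19.05 [[0.0014, 0.0413, -0.9991, 0.5486], [0.0001, -0.9991, -0.0413, 0.1674], [-1.0, -0.0, -0.0014, 0.1806], [0.0, 0.0, 0.0, 1.0]] [ 0.5   0.65 -0.11]Traceback (most recent call last):
  File "<stdin>", line 4, in <module>
  File "m.py", line 7, in redrect
    c,l,st,ce=cv2.connectedComponentsWithStats(m.astype('uint8')); i=1+np.argmax(st[1:,4])
                                                                       ~~~~~~~~~^^^^^^^^^^
    return _wrapfunc(a, 'argmax', axis=axis, out=out, **kwds)
    return bound(*args, **kwds)
ValueError: attempt to get argmax of an empty sequence
```

View pics/w6.png

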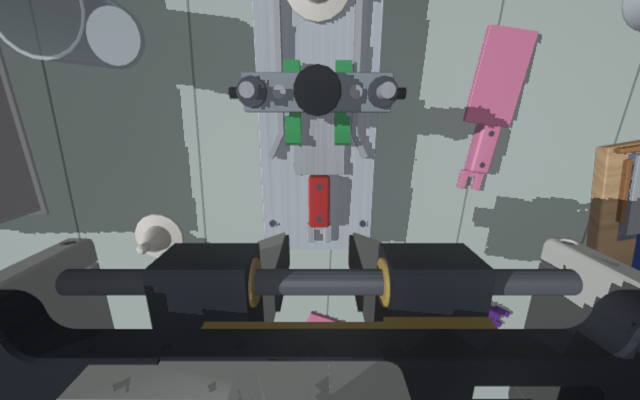

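Run:
```python
from m import *
for n in('w5','w6'):
    p,d,k=ld(n); X=cloud(d,k)*1000
    print(n,'cap z',np.median(X[82:95,308:326,2]),'bed z',np.median(X[205:230,280:300,2]),'bridge',np.median(X[84:96,264:280,2]))
```

```text
w5 cap z 127.19148324077295 bed z 39.14575671287437 bridge 116.74160176343639
w6 cap z 116.61573145485742 bed z 39.177945919525754 bridge 105.24502999577669
```

The blade is unmoved (grip at (319,201)) and the guide sits lower on it; cap height minus bed height gives a setting of about 5.4 mm. Now I take the grip again.

```bash
python3 -m crank '[{"fingers":-0.1,"tx":0.8,"ty":0,"tz":0,"roll":0},{"fingers":-0.1,"tx":1.6,"ty":0,"tz":0,"roll":0},{"fingers":-0.1,"tx":2.3,"ty":0,"tz":0,"roll":0},{"fingers":-0.1,"tx":2.7,"ty":0,"tz":0,"roll":0},{"fingers":-0.1,"tx":2.77,"ty":0,"tz":0,"roll":0},{"fingers":-0.4,"tx":2.77,"ty":0,"tz":0,"roll":0},{"fingers":-1,"tx":2.77,"ty":0,"tz":0,"roll":0},{"fingers":-1,"tx":2.77,"ty":0,"tz":0,"roll":0}]' 25
python3 -m crank '[{"fingers":-1,"tx":0,"ty":0,"tz":0,"roll":0},{"fingers":-1,"tx":0,"ty":0,"tz":0,"roll":0},{"fingers":-1,"tx":0,"ty":0,"tz":0.03,"roll":0},{"fingers":-1,"tx":0,"ty":0,"tz":0.1,"roll":0},{"fingers":-1,"tx":0,"ty":0,"tz":0.17,"roll":0},{"fingers":-1,"tx":0,"ty":0,"tz":0.24,"roll":0},{"fingers":-1,"tx":0,"ty":0,"tz":0.31,"roll":0},{"fingers":-1,"tx":0,"ty":0,"tz":0.38,"roll":0}]' 25
python3 f.py
```

```text
time: 20.05
tool_pos: [0.5487, 0.1674, 0.0701]
tool_rot: [-3.103, 1.569, 0.079]
contact_force: [0.5, -0.5, 3.0]
opening: 0.0201
time: 21.05
tool_pos: [0.5359, 0.1669, 0.0701]
tool_rot: [-3.066, 1.563, 0.117]
contact_force: [7.9, 0.4, -0.0]
opening: 0.0196
21.35 [7.55 0.38 1.41] [0.63 0.6  0.69] [0.5356 0.1668 0.0701]
```

It drags with about 7.5 N against the pull, as it should. I keep drawing it straight out.

```bash
python3 -m crank '[{"fingers":-1,"tx":0,"ty":0,"tz":0.15,"roll":0},{"fingers":-1,"tx":0,"ty":0,"tz":0.3,"roll":0},{"fingers":-1,"tx":0,"ty":0,"tz":0.45,"roll":0},{"fingers":-1,"tx":0,"ty":0,"tz":0.6,"roll":0},{"fingers":-1,"tx":0,"ty":0,"tz":0.72,"roll":0},{"fingers":-1,"tx":0,"ty":0,"tz":0.84,"roll":0},{"fingers":-1,"tx":0,"ty":0,"tz":0.94,"roll":0},{"fingers":-1,"tx":0,"ty":0,"tz":1.02,"roll":0}]' 25
python3 -m crank '[{"fingers":-1,"tx":0,"ty":0,"tz":0.2,"roll":0},{"fingers":-1,"tx":0,"ty":0,"tz":0.4,"roll":0},{"fingers":-1,"tx":0,"ty":0,"tz":0.6,"roll":0},{"fingers":-1,"tx":0,"ty":0,"tz":0.8,"roll":0},{"fingers":-1,"tx":0,"ty":0,"tz":0.8,"roll":0},{"fingers":-1,"tx":0,"ty":0,"tz":0.8,"roll":0},{"fingers":-1,"tx":0,"ty":0,"tz":0.8,"roll":0},{"fingers":-1,"tx":0,"ty":0,"tz":0.8,"roll":0}]' 25
python3 f.py
```

```text
time: 22.35
tool_pos: [0.494, 0.1652, 0.0701]
tool_rot: [-3.042, 1.566, 0.14]
contact_force: [4.4, 0.1, 5.5]
opening: 0.0196
time: 23.35
tool_pos: [0.4594, 0.1637, 0.0694]
tool_rot: [0.092, 1.57, -3.008]
contact_force: [0.5, -0.0, 8.7]
opening: 0.0192
23.65 [0.5  0.14 8.14] [0.23 0.4  0.22] [0.4594 0.1637 0.0694]
```

```bash
python3 -m crank '[{"fingers":-1,"tx":-0.5,"ty":0,"tz":0,"roll":0},{"fingers":-1,"tx":-1.6,"ty":0,"tz":0,"roll":0},{"fingers":-1,"tx":-2.9,"ty":0,"tz":0,"roll":0},{"fingers":-1,"tx":-3.9,"ty":0.5,"tz":0,"roll":0},{"fingers":-1,"tx":-4.28,"ty":1.6,"tz":0,"roll":0},{"fingers":-1,"tx":-4.28,"ty":3,"tz":0,"roll":0},{"fingers":-1,"tx":-4.28,"ty":4.4,"tz":0,"roll":0},{"fingers":-1,"tx":-4.28,"ty":5.8,"tz":0,"roll":0}]' 25
python3 -m crank '[{"fingers":-1,"tx":0,"ty":1.4,"tz":0,"roll":0},{"fingers":-1,"tx":0,"ty":2.8,"tz":-0.1,"roll":-0.2},{"fingers":-1,"tx":0,"ty":4,"tz":-0.3,"roll":-0.4},{"fingers":-1,"tx":0,"ty":5,"tz":-0.6,"roll":-0.7},{"fingers":-1,"tx":0.4,"ty":5.6,"tz":-0.82,"roll":-0.96},{"fingers":-1,"tx":1.2,"ty":5.67,"tz":-0.82,"roll":-0.96},{"fingers":-1,"tx":2,"ty":5.67,"tz":-0.82,"roll":-0.96},{"fingers":-1,"tx":2,"ty":5.67,"tz":-0.82,"roll":-0.96}]' 25
python3 w.py w7
```

```text
time: 24.65
tool_pos: [0.4676, -0.069, 0.239]
tool_rot: [-0.388, 1.566, 2.795]
contact_force: [1.5, -0.2, -1.9]
opening: 0.0201
time: 25.65
tool_pos: [0.5092, -0.2913, 0.1566]
tool_rot: [-0.862, 1.56, 2.488]
contact_force: [0.3, -0.1, -0.3]
opening: 0.0197
25.7 [[-0.0047, 0.2073, -0.9783, 0.5105], [0.0036, -0.9783, -0.2074, -0.2922], [-1.0, -0.0044, 0.0038, 0.1588], [0.0, 0.0, 0.0, 1.0]] [ 0.92 -0.07 -0.89]
```

View pics/w7.png

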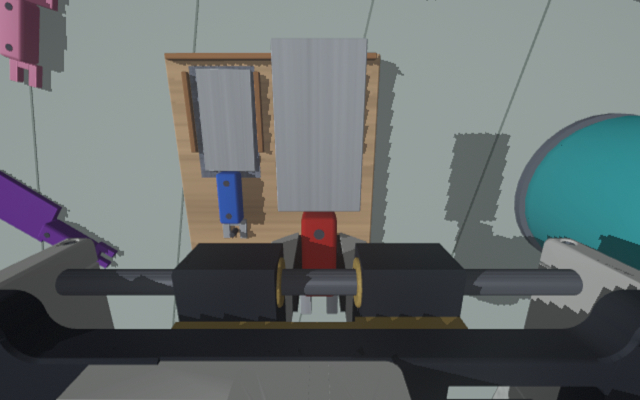

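The blade is in hand as before (u 271–366, tip row 38), over the right berth of the rack. I compare its in-hand pose with w3, and re-measure the rack.

Run:
```python
from m import *
Tc=np.array(get_calibration('wrist')['T_tool_cam'])
for n in('w3','w7'):
    p,d,k=ld(n); Y=cloud(d,(k[0],k[1],k[2],Tc))*1000  # tool frame
    m=(Y[...,0]>10)&(Y[...,0]<40)&(abs(Y[...,1])<35)&(Y[...,2]<-28); m[212:]=0
    q=Y[m]; A=np.c_[q[:,1:]-q[:,1:].mean(0),np.ones(len(q))]; s=np.linalg.lstsq(A,q[:,0],rcond=None)[0]
    print(n,cv2.minAreaRect(q[:,1:].astype('float32')),s.round(4),q[:,1:].min(0).round(1),q[:,1:].max(0).round(1))
p,d,k=ld('w7'); print('blue',redrect(p,k,.033,'blue'))
X=cloud(d,k)*1000
# rack left edge/right edge pixels at z=15mm: wood mask
hsv=cv2.cvtColor(p,cv2.COLOR_RGB2HSV); H,S,V=[hsv[...,i].astype(int) for i in range(3)]
w=(H>8)&(H<22)&(S>70)&(abs(X[...,2]-15)<12)
L=[(np.nonzero(w[v,150:400])[0].min()+149.5,v) for v in range(70,235,3)]; Rr=[(np.nonzero(w[v,150:400])[0].max()+150.5,v) for v in range(70,235,3)]
for s in(L,Rr):
    q=np.array([ray(k,u,v,.015)[:2]*1000 for u,v in s]); vx,vy,x,y=cv2.fitLine(q.astype('float32'),cv2.DIST_HUBER,0,.01,.01).ravel()
    nrm=np.array([-.2079,.9781]); print(np.degrees(np.arctan2(vy,vx)), 'lateral rel rack centre est', (np.array([x,y])-[533.7,-242.4])@nrm, np.array([x,y]))
```

```text
w3 ((-0.7072772979736328, -70.7457504272461), (85.44136047363281, 48.24000930786133), 89.99777221679688) [-1.10000e-03 -1.10000e-03  2.29741e+01] [ -24.8 -113.5] [ 23.4 -28. ]
w7 ((-0.51409912109375, -70.76001739501953), (85.56356048583984, 48.269039154052734), 89.90623474121094) [-1.70000e-03  3.10000e-03  2.46868e+01] [ -24.7 -113.6] [ 23.6 -28. ]
blue (array([ 494.7, -206. ]), array([48.5, 17.3]), np.float32(11.74), array([216, 172,  23,  51, 844], dtype=int32))
12.128493 lateral rel rack centre est 92.5343279071045 [ 522.6238 -150.1481]
12.019462 lateral rel rack centre est -94.04998745239256 [ 558.3717 -333.3117]
```

```bash
python3 -m crank '[{"fingers":-1,"tx":0.5,"ty":0,"tz":0,"roll":0},{"fingers":-1,"tx":1.1,"ty":0,"tz":0,"roll":0},{"fingers":-1,"tx":1.7,"ty":0,"tz":0,"roll":0},{"fingers":-1,"tx":2.2,"ty":0,"tz":0,"roll":0},{"fingers":-1,"tx":2.44,"ty":0,"tz":0,"roll":0},{"fingers":-1,"tx":2.44,"ty":0,"tz":0,"roll":0},{"fingers":-1,"tx":2.44,"ty":0,"tz":0,"roll":0},{"fingers":-1,"tx":2.44,"ty":0,"tz":0,"roll":0}]' 25
python3 f.py; python3 w.py w8
```

```text
time: 26.7
tool_pos: [0.5122, -0.2937, 0.0637]
tool_rot: [2.251, 1.569, -0.682]
contact_force: [0.1, -0.3, -1.6]
opening: 0.0198
27.0 [ 0.12  0.02 -1.37] [0.74 0.39 0.33] [ 0.512  -0.2935  0.0632]
27.05 [[0.0001, 0.2072, -0.9783, 0.5118], [-0.0001, -0.9783, -0.2072, -0.2934], [-1.0, 0.0001, -0.0, 0.0628], [0.0, 0.0, 0.0, 1.0]] [-0.59 -0.36 -1.61]
```

View pics/w8.png

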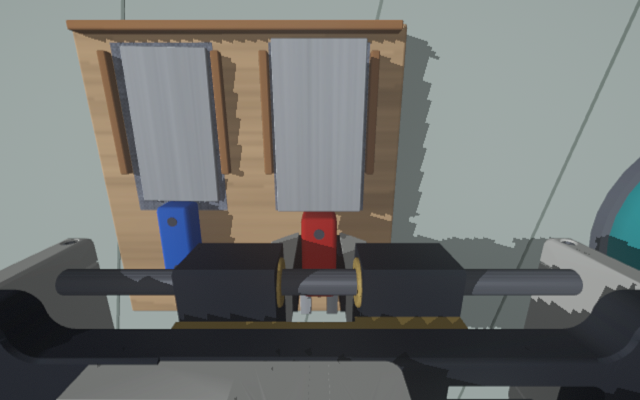

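The blade is centred between its strips (u 271–370), with its tip short of the end strip. I lower it gently.

```bash
python3 -m crank '[{"fingers":-1,"tx":0.08,"ty":0,"tz":0,"roll":0},{"fingers":-1,"tx":0.16,"ty":0,"tz":0,"roll":0},{"fingers":-1,"tx":0.24,"ty":0,"tz":0,"roll":0},{"fingers":-1,"tx":0.31,"ty":0,"tz":0,"roll":0},{"fingers":-1,"tx":0.37,"ty":0,"tz":0,"roll":0},{"fingers":-1,"tx":0.41,"ty":0,"tz":0,"roll":0},{"fingers":-1,"tx":0.44,"ty":0,"tz":0,"roll":0},{"fingers":-1,"tx":0.44,"ty":0,"tz":0,"roll":0}]' 25
python3 f.py
```

```text
time: 28.05
tool_pos: [0.5118, -0.2934, 0.0452]
tool_rot: [1.969, 1.571, -0.964]
contact_force: [0.3, 0.8, -1.1]
opening: 0.0195
28.35 [-0.07  0.34 -0.95] [0.28 0.5  0.42] [ 0.5118 -0.2934  0.0452]
```

```bash
python3 -m crank '[{"fingers":-1,"tx":0.01,"ty":0,"tz":0,"roll":0},{"fingers":-1,"tx":0.015,"ty":0,"tz":0,"roll":0},{"fingers":-1,"tx":0.02,"ty":0,"tz":0,"roll":0},{"fingers":-1,"tx":0.025,"ty":0,"tz":0,"roll":0},{"fingers":-1,"tx":0.03,"ty":0,"tz":0,"roll":0},{"fingers":-1,"tx":0.03,"ty":0,"tz":0,"roll":0},{"fingers":-1,"tx":0.03,"ty":0,"tz":0,"roll":0},{"fingers":-1,"tx":0.03,"ty":0,"tz":0,"roll":0}]' 25
python3 f.py
```

```text
time: 29.35
tool_pos: [0.5119, -0.2934, 0.0451]
tool_rot: [2.163, 1.57, -0.77]
contact_force: [-2.8, 3.3, 8.2]
opening: 0.02
29.65 [-3.39  1.92  9.58] [0.47 0.31 0.17] [ 0.5119 -0.2934  0.0451]
```

```bash
python3 -m crank '[{"fingers":-0.4,"tx":-0.01,"ty":0,"tz":0,"roll":0},{"fingers":-0.2,"tx":-0.01,"ty":0,"tz":0,"roll":0},{"fingers":-0.1,"tx":-0.01,"ty":0,"tz":0,"roll":0},{"fingers":-0.1,"tx":-0.01,"ty":0,"tz":0,"roll":0},{"fingers":-0.1,"tx":-0.3,"ty":0,"tz":0,"roll":0},{"fingers":-0.1,"tx":-1.3,"ty":0,"tz":0,"roll":0},{"fingers":-0.1,"tx":-2.6,"ty":-0.2,"tz":-0.2,"roll":0},{"fingers":-0.1,"tx":-3.9,"ty":-0.475,"tz":-0.57,"roll":0}]' 25
python3 -m crank '[{"fingers":1,"tx":0,"ty":0,"tz":0,"roll":0},{"fingers":1,"tx":0,"ty":0,"tz":0,"roll":0},{"fingers":1,"tx":0,"ty":0,"tz":0,"roll":0},{"fingers":1,"tx":0,"ty":0,"tz":0,"roll":0},{"fingers":1,"tx":0,"ty":0,"tz":0,"roll":0},{"fingers":1,"tx":0,"ty":0,"tz":0,"roll":0},{"fingers":1,"tx":0,"ty":0,"tz":0,"roll":0},{"fingers":1,"tx":0,"ty":0,"tz":0,"roll":0}]' 25
python3 w.py w9
python3 - <<'E'
from m import *
p,d,k=ld('w9'); print(redrect(p,k,.033),redrect(p,k,.033,'blue'))
X=cloud(d,k)*1000; print('grip z',X[210,336],X[150,336])
save('w9c',cv2.resize(p[80:270,190:400],None,fx=3,fy=3,interpolation=cv2.INTER_CUBIC))
z,_,kt=cam('top'); save('top2',z)
p,d,ks=cam('side'); save('side2',p)
E
```

```text
time: 30.65
tool_pos: [0.53, -0.2701, 0.2024]
tool_rot: [2.033, 1.57, -0.901]
contact_force: [0.7, -1.0, 0.6]
opening: 0.0414
time: 31.65
tool_pos: [0.5302, -0.2701, 0.2]
tool_rot: [1.93, 1.571, -1.003]
contact_force: [0.9, -0.4, -0.2]
opening: 0.0923
31.7 [[0.0001, 0.2072, -0.9783, 0.5302], [-0.0001, -0.9783, -0.2072, -0.2701], [-1.0, 0.0002, -0.0001, 0.2], [0.0, 0.0, 0.0, 1.0]] [ 0.19 -0.87 -0.83]
(array([ 512.1, -292.8]), array([47.7, 16.6]), np.float32(12.54), array([328, 190,  16,  42, 546], dtype=int32)) (array([ 495.3, -205.7]), array([48.8, 17.2]), np.float32(10.87), array([247, 188,  17,  43, 611], dtype=int32))
grip z [ 513.40201863 -292.97656169   33.60929359] [ 575.90876498 -279.38888966   20.13587488]
```

View pics/w9c.png

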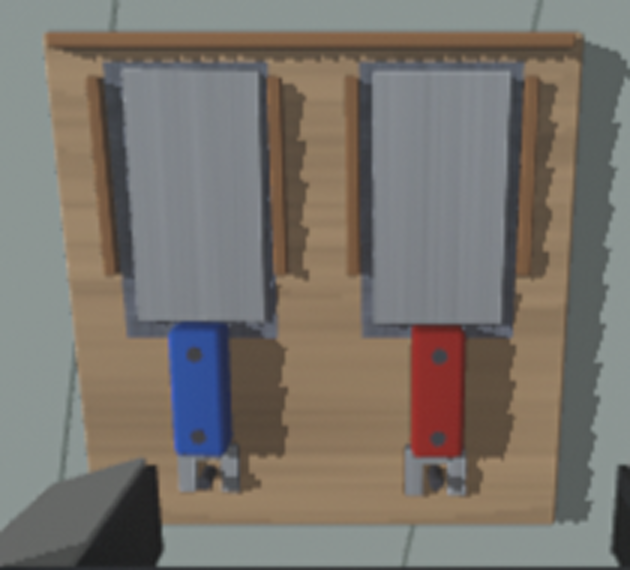

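View pics/side2.png

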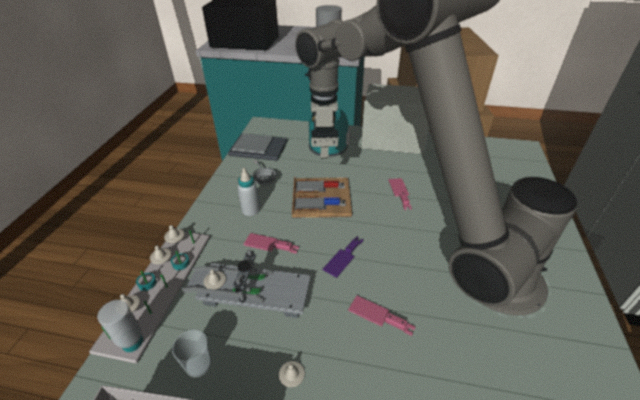

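The red blade is back in its berth flat, with the pin in the notch at crop pixel (435,472), and nothing else has moved. Last check is the guide height.

Run:
```python
from h import *
def ld(n):
    z=np.load(n+'.npz'); return z['d'],(float(z['f']),float(z['cx']),float(z['cy']),z['P'])
for n in('top','side'):
    d0,k=ld(n); d1=np.median([cam(n)[1] for _ in range(6)],0)
    for t,d in(('before',d0),('now',d1)):
        X=cloud(d,k)*1000; r=np.hypot(X[...,0]-640.3,X[...,1]-172)
        m=(r<11)&(X[...,2]>105)&(X[...,2]<140); b=(abs(X[...,0]-530)<25)&(abs(X[...,1]-167)<35)&(abs(X[...,2]-40)<9)
        print(n,t,m.sum(),np.median(X[m][:,2]),'bed',np.median(X[b][:,2]))
```

```text
top before 33 128.99787061756584 bed 40.10405464333999
top now 35 117.78522031341598 bed 39.904458375459974
side before 50 130.4245377781723 bed 42.0985424553505
side now 54 119.41029212474507 bed 42.06474599439602
```

```bash
python3 -c "
from cell import *
print(observe()['time']); print(hand_in())"
```

```text
32.4
the job is handed in; nothing more can be done
None
```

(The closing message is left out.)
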